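# Seat a half-inserted stopper in the stoppering press

### The arm

A 6-joint arm with a two-finger parallel gripper is mounted at the origin on the work surface; the furniture and walls round the work are solid. World frame = base frame: x ahead of the robot, y to its left, z up, the work surface at z = 0. Lengths are in m, angles in rad, forces in N, time in s.
With the tool pointing down it reaches from about 0.3 to 0.875 m from the base axis. Payload 4.2 kg.
Tool frame: the origin (TCP) lies midway between the tips of the shut fingers; the grasp point (between the pads) lies 19 mm behind it (arm.grip_point_offset is the distance from the TCP to the grasp point, in m); z points along the fingers, y is the line along which they close (so a half turn about z gives the same grasp; the last joint's range is limited). The gripper opens to 85 mm and grips with 20 to 120 N. Pads are 22 mm wide; open, the fingers measure 114 mm over their backs; the gripper's body (76 mm by 85 mm) begins 54 mm behind the grasp point. The pads swing forward as they close: fully open they stand 13 mm farther back than shut.
Start: joints at [-1.129, 0.32, 1.565, -0, 1.257, -0.02], TCP at [0.256, -0.515, 0.231] pointing down, gripper open.
Joint ranges: [-3.11, 3.11], [-0.84, 2.01], [0.21, 2.61], [-1.34, 4.49], [0.05, 2.63], [-2.56, 2.56]. Speed limits (rad/s): [2.57, 2.57, 3.14, 3.14, 3.14, 3.14].

### API

Orientations are given as a rotation vector (axis times angle).
In Python, from rig import arm gives the robot as it stands.
- The arm moves only by the tool step_arm, never from a script. Its argument "motion" is one flat list of numbers, 4 for each row, row after row: the shift along the tool's x, y, z in units of 25 mm (1.0 is 25 mm), then the turn about the tool's z in degrees. A call has 1 to 8 rows; each row shifts and turns the commanded pose from where the row before left it, along the tool's axes as they then stand; what a row does not reach is not made up. A row lasts 1/12 s, in which the tool goes at most 41.7 mm and 7.16 degrees, less where a joint would pass 70% of its speed; a pose out of reach is approached as far as the arm can. A call is refused whole if a number of a shift passes 1 or a number of a turn 7.16, either way. A call with a gripper value outside its range is refused whole. "claw" is the opening, from 0 (shut) to 1 (fully open), set as the call begins (left out, the last holds). The fingers move at their own pace and stop on an object; the grip force is fixed at half the most. Time passes only in rows, so rows that do not move let the fingers close. It gives the time, the measured TCP pose, the force, the opening and the grip force at its end, in the units of the state.
- arm.sense(): the state, without advancing time (a new reading comes with each control period).
- arm.snapshot(name): name is "scene" or "top"; returns a dict with "frame" (420x560x3 uint8, blue, green, red), "range_z" (420x560 float32, m along the optical axis (not along the pixel's ray), 0 where there is no reading), "mtx" (3x3 intrinsics, pixels), "k1" (the pictures are not rectified: a ray, as slopes to the right and down, at radius r is drawn at 1 + k1 r^2 times it, then the intrinsics apply), "rvec" (rotation vector, rad) and "tvec" (3), from world to camera coordinates, as OpenCV has them. Camera axes: x right, y down, z forward; pixel columns grow to the right and rows downward; lengths in m; the calibration is good to about 2 mm. A picture is of the moment at which its call begins.
- arm.finish_job(): hands the job in; it is judged then, once.
Trained networks look in a picture, given as the dict that the camera call returned (one of the last four; its "shot" number tells which), for a name from the list of things; names that differ only in an ending like _2 or _b are one class to them, and where a whole thing is asked for, a point or a joint stands for the part that bears it (a point fixed in the world has none). Each returns a list of dicts, best first, with "p" (0 to 1); they miss things now and then, are a little off and sometimes report something else, mostly with a low value. They report only what shows in the picture. A call takes as long as a camera call.
- arm.look_for(target, picture): "centre" ([x, y, z] in m, in world coordinates, good to about 4 mm: the middle of the surface that is visible of it).
- arm.trace(target, picture): "pixels" (420x560 bool, what is visible of it).
- arm.pinpoint(target, picture): "centre" ([x, y, z] in m, in world coordinates, good to about 4 mm: a listed point, or the origin of a listed thing).
The state is a dict: "time_s": time; "qpos": joint angles; "qvel": joint speeds; "effort": joint torques, N m; "position": TCP position; "ee_rot": TCP orientation; "ft_force": force on the tool from outside, world axes, zero at the start; "torque": the same for the moment, N m; "width": opening from 0.0 (shut) to 1.0 (fully open); "gripper_force": force on a finger pad.
Only numpy, scipy, OpenCV 4.12 (cv2) and the standard library are available. Lean on these libraries where they do the work, as an engineer would, in place of code of your own. Each camera call takes 0.05 s, during which the arm holds its last target. There are 200 camera calls.

### The job

One of the four bottles in the white rack still has its rubber stopper standing proud. Draw the press's carriage out, lift that bottle straight up out of the rack by its neck, stand it upright in the carriage's nest and let go; slide the carriage fully home so that the bottle is under the plunger, press the plunger's knob down to its stop to seat the stopper, and let it spring back. Then draw the carriage fully out again with the closed bottle standing in its nest, and do not disturb the other bottles in the rack or the two reagent bottles.

Things in the scene. Friction and masses are not known exactly. Their poses are not given: they have to be found in the camera images.
- open_bottle: The bottle to close: amber glass, 104 mm to its rim. Body 50 mm diameter up to 66 mm, then a shoulder; neck 28 mm diameter from 78 to 90 mm; lip 32 mm diameter from 90 to 104 mm. Its stopper stands 8 to 10 mm proud at the start, so it is the tallest of the four. About 0.15 to 0.3 kg. Origin: centre of the underside; z up along the bottle.
- bottle_lip (a point): Centre of the open bottle's lip, 97 mm above its underside: the place to grip. In the rack only shoulder, neck and lip are free. Keep the fingertips 80 mm or more above the underside, off the shoulder.
- stopper (a joint): How far the open bottle's rubber stopper is pushed in (m): 0 to 0.002 at the start (proud), 0.010 with its flange down on the glass rim. It slides with about 5 N of friction and stays where it is left. Flange 29 mm diameter, 4 mm thick.
- stopper_top (a point): Centre of that stopper's top face: 118 mm above the bottle's underside at joint 0, 108 mm when home.
- rack: White plastic block, 140 x 140 x 66 mm, does not move. Four upright round bores, 53 mm diameter, at (+-32, +-32) mm from its centre, 60 mm deep (floor 6 mm above the bench), a bottle in each. Origin: centre of the underside; x and y along its sides. Beyond rack and press, a wall rises at world x = 0.64 m.
- press: Hand stoppering press, fixed. Base 222 x 136 mm. Bridge 44 mm (x) by 142 mm (y), 168 to 190 mm above the bench, on 15 mm columns at x = 60, y = +-59 mm; on it a spring housing, 30 mm diameter, up to 208 mm. Plunger axis at x = 60, y = 0. The carriage slides out from under the bridge along -x. Origin: on the bench, near the base's middle; x along the carriage's travel.
- carriage (a joint): How far the carriage is drawn out (m): 0 = home against its stop, nest exactly under the plunger; 0.120 = fully out against its other stop, nest clear of the bridge for loading. It slides with about 1.5 N of friction and stays where it is left. 0 to 0.05 at the start.
- nest (a point): Centre of the nest's floor, on the carriage, 27 mm above the bench. The nest is a round recess, 56 mm diameter, 7 mm deep, with a chamfered edge. Axes like the press's.
- handle_top (a point): Top centre of the carriage's upright black handle, 87 mm above the bench, 90 mm from the nest's centre along the press's -x. Round: 19 mm diameter over its upper 33 mm, 15 mm below that.
- plunger (a joint): How far the plunger is pressed (m): 0 = up, 0.0145 = on its stop (knob on the spring housing). A spring lifts it again. About 3.5 N start it, 10 N hold it on its stop, and 5 N more are needed while it pushes the stopper. Its foot, 35 mm diameter, meets a proud stopper after 5 to 7 mm and at the stop has pushed it in to about 0.0095.
- knob_top (a point): Centre of the top of the plunger's black palm knob, 50 mm diameter, 245 mm above the bench when the plunger is up; moves down with the plunger. The foot at the plunger's lower end is then 150 mm above the bench.
- closed_bottle_1: One of three like bottles in the rack whose stoppers are already home (108 mm tall over all). To be left alone. Origin: centre of the underside.
- closed_bottle_2: One of three like bottles in the rack whose stoppers are already home (108 mm tall over all). To be left alone. Origin: centre of the underside.
- closed_bottle_3: One of three like bottles in the rack whose stoppers are already home (108 mm tall over all). To be left alone. Origin: centre of the underside.
- reagent_blue: Bystander: white reagent bottle with blue cap, 56 mm diameter, 112 mm tall. Origin: centre of the underside.
- reagent_red: Bystander: brown reagent bottle with red cap, 60 mm diameter, 120 mm tall. Origin: centre of the underside.

How it is judged:
On the way, in this order (a step that is already met when the one before it is completed fails the run):
1. the bottle with the proud stopper is lifted out of the rack (height (world z) of open_bottle above 0.075 m), for 0.1 s.
2. it stands upright in the carriage's nest, let go (horizontal distance between open_bottle and nest below 0.005 m and z of open_bottle in the frame of nest between -0.003 and 0.003 m and angle between open_bottle's own z axis and vertical below 0.08 rad and contact force between the fingers and open_bottle below 0.1 N), for 0.2 s.
3. the carriage is home with the bottle under the plunger, the stopper still proud (horizontal distance between open_bottle and nest below 0.005 m and z of open_bottle in the frame of nest between -0.003 and 0.003 m and angle between open_bottle's own z axis and vertical below 0.08 rad and value of joint carriage below 0.005 m and value of joint stopper below 0.006 m), for 0.1 s.
4. the plunger is pressed down to its stop and the stopper is seated (value of joint plunger above 0.0135 m and value of joint stopper above 0.008 m and value of joint carriage below 0.006 m), for 0.1 s.
At the end, for the whole second after the job is handed in: The bottle stands upright (within 0.08 rad) in the carriage's nest (within 5 mm of its centre, within 3 mm of its floor), at rest and let go; its stopper is pushed in by at least 8 of 10 mm; the plunger is up again (within 2 mm); the carriage is drawn out by at least 110 of 120 mm (all of step 2 and value of joint stopper above 0.008 m and value of joint plunger below 0.002 m and value of joint carriage above 0.11 m and linear speed of open_bottle below 0.02 m/s); the robot touches nothing.
It fails at once if another bottle in the rack is lifted or tipped (distance of any of closed_bottle_1, closed_bottle_2, closed_bottle_3 from where it was at the start of the episode above 0.015 m or angle between any of closed_bottle_1, closed_bottle_2, closed_bottle_3's own z axis and vertical above 0.2 rad).
It fails at once if the open bottle is tipped by more than 30 degrees (angle between open_bottle's own z axis and vertical above 0.52 rad).
It fails at once if a reagent bottle is shifted by more than 25 mm (distance of any of reagent_blue, reagent_red from where it was at the start of the episode above 0.025 m).
It also fails if it takes over 72 s, if anything falls off the work surface, if the arm or the gripper's body presses on something with over 40 N, if the wrist force passes 120 N, or if a joint passes its speed limit or range.

## Working session

There is one attempt and no reset: what is moved stays moved. The work goes in short steps, Python scripts to look and compute and a tool call to move; the robot and the scene stay as the last step left them, time stands still between calls to the robot, and variables do not carry over. Pictures are saved under pics/ and viewed, at most 10 in all, crops included, and the job is handed in when it is done.

Besides the shell and the picture viewer there is one more tool, called by a JSON object that holds its "fn" and its "kwargs", one argument or row to a line. step_arm: Moves the arm, as the interface text tells. Its arguments: {"type":"object","properties":{"motion":{"type":"array"},"claw":{"type":"number"}},"required":["motion"]}

```bash
mkdir -p pics; cat > h.py <<'E'
import numpy as np, cv2
from rig import arm
from scipy.spatial.transform import Rotation as R
def pts(s, mask):
    """world points of masked pixels from range"""
    v,u=np.nonzero(mask & (s["range_z"]>0)); z=s["range_z"][v,u]
    K=np.array(s["mtx"]); k=s["k1"]
    n=cv2.undistortPoints(np.stack([u,v],1).astype(float)[:,None],K,np.array([k,0,0,0,0.]))[:,0]
    pc=np.c_[n*z[:,None],z]
    Rm=cv2.Rodrigues(np.array(s["rvec"],float))[0]
    return (pc-np.ravel(s["tvec"]))@Rm
def circ(p):
    A=np.c_[2*p[:,:2],np.ones(len(p))]; s=np.linalg.lstsq(A,(p[:,:2]**2).sum(1),rcond=None)[0]
    return s[:2],np.sqrt(s[2]+s[0]**2+s[1]**2)
E
python3 - <<'E'
from h import *
for n in ("scene","top"):
    s=arm.snapshot(n); cv2.imwrite(f"pics/{n}0.png",s["frame"])
    print(n,s["shot"],-cv2.Rodrigues(np.array(s["rvec"],float))[0].T@np.ravel(s["tvec"]))
    for t in "open_bottle bottle_lip stopper_top rack press nest handle_top knob_top closed_bottle_1 reagent_blue reagent_red".split():
        print(t,[(np.round(d["centre"],4).tolist(),round(d["p"],2)) for d in arm.pinpoint(t,s)][:4])
print(arm.sense())
E
```

```text
scene 1 [-0.34072824 -0.39151029  1.13811688]
open_bottle [([0.429, -0.2107, 0.006], 0.62)]
bottle_lip [([0.4281, -0.2108, 0.1034], 0.85)]
stopper_top [([0.4086, 0.387, 0.0036], 0.68), ([0.4287, -0.2157, 0.1239], 0.66), ([0.462, -0.1834, 0.0021], 0.36), ([0.4276, -0.2065, 0.0058], 0.21)]
rack [([0.4976, -0.1601, 0.0066], 0.65), ([0.4657, -0.1875, 0.0014], 0.59)]
press []
nest []
handle_top []
knob_top [([0.4916, 0.2092, 0.2423], 0.62), ([0.4267, -0.2131, 0.1206], 0.56)]
closed_bottle_1 [([0.499, -0.1619, 0.0053], 0.88), ([0.4935, -0.2227, 0.0031], 0.69), ([0.4349, -0.1451, 0.0065], 0.66), ([0.4911, 0.2105, 0.2432], 0.43)]
reagent_blue [([0.5451, 0.3947, -0.0006], 0.67)]
reagent_red [([0.4078, 0.385, 0.0026], 0.98)]
top 2 [0.20276532 0.08240896 1.31467292]
open_bottle [([0.425, -0.2173, 0.0041], 0.74)]
bottle_lip [([0.4269, -0.2151, 0.1043], 0.6)]
stopper_top [([0.494, 0.1525, 0.0002], 0.67), ([0.4305, -0.2149, 0.1035], 0.58), ([0.4258, -0.2072, 0.1217], 0.45)]
rack []
press [([0.4937, 0.153, 0.0001], 0.87), ([0.4999, 0.1037, 0.0868], 0.63)]
nest [([0.4928, 0.1916, 0.0267], 0.63)]
han
[... 397 characters left out ...]
, 0.45)]
{'time_s': 1.2, 'qpos': array([-1.12900264e+00,  3.19572488e-01,  1.56452753e+00,  1.32348412e-06,
        1.25737668e+00, -1.99972582e-02]), 'qvel': array([-7.57642455e-04,  1.32412353e-03, -1.19105415e-05,  1.24496080e-03,
        5.40749182e-04, -4.34402179e-04]), 'effort': array([ 6.50100028e-04, -4.15427220e+01, -2.34422582e+01,  1.16253477e-04,
        2.47806438e-04, -2.46508972e-05]), 'position': array([ 0.25619761, -0.51477656,  0.23134305]), 'ee_rot': array([3.05811064e+00, 7.18924848e-01, 4.00629673e-05]), 'ft_force': array([-0.02054571,  0.19917461,  0.45239024]), 'torque': array([-0.07440104, -0.03602339,  0.00941625]), 'gripper_force': 0.0, 'width': 1.0012817976148158}
```

View pics/scene0.png

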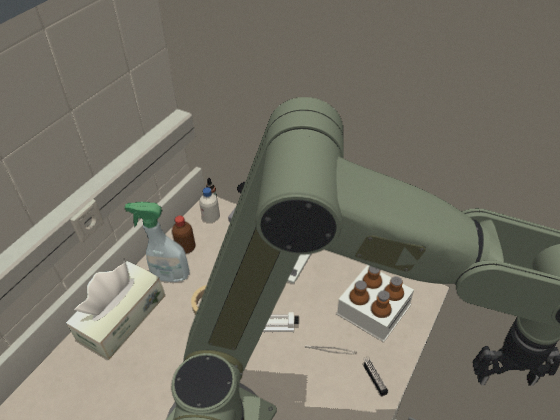

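View pics/top0.png

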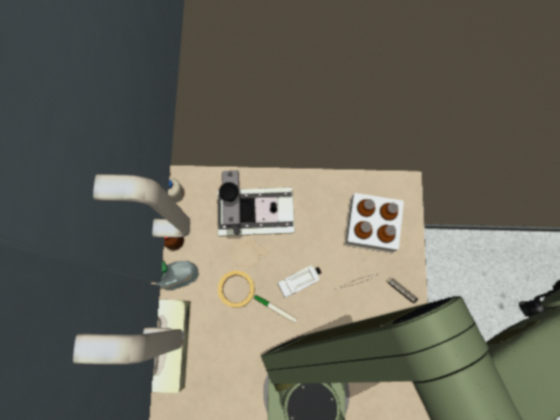

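The top view shows the press with its knob at (229,192) and handle at (272,208); the carriage draws out toward world -y. The rack is at (376,222), and the proud bottle is its near-right one at (387,233). Next I'll refine these positions.

```bash
python3 - <<'E'
from h import *
full=np.ones((420,560),bool)
for n in ("scene","top"):
    s=arm.snapshot(n); P=pts(s,full)
    print(n)
    def disc(name,c,r,zlo,zhi):
        d=np.linalg.norm(P[:,:2]-c,axis=1)
        q=P[(d<r)&(P[:,2]>zlo)&(P[:,2]<zhi)]
        if len(q)<5: print(name,len(q)); return
        mm=(q[:,:2].min(0)+q[:,:2].max(0))/2
        print(name,len(q),"mid",mm.round(4),"mean",q.mean(0).round(4),"ext",np.ptp(q[:,:2],axis=0).round(3),"zmax",np.percentile(q[:,2],[50,95]).round(4))
    for nm,c in dict(open=(.428,-.213),c1=(.498,-.160),c2=(.494,-.225),c3=(.436,-.150)).items():
        disc(nm+" top",np.array(c),.024,.1,.14)
    disc("knob",np.array((.492,.2094)),.035,.235,.26)
    disc("handle",np.array((.499,.105)),.02,.078,.1)
    if n=="top":
        q=P[(P[:,2]>.16)&(P[:,2]<.2)&(abs(P[:,0]-.49)<.1)&(abs(P[:,1]-.21)<.05)]
        print("bridge",len(q),cv2.minAreaRect((q[:,:2]*1000).astype(np.float32)))
        q=P[(P[:,2]>.06)&(P[:,2]<.073)&(abs(P[:,0]-.465)<.1)&(abs(P[:,1]+.185)<.1)]
        print("rack",len(q),cv2.minAreaRect((q[:,:2]*1000).astype(np.float32)),np.median(q[:,2]))
        q=P[(P[:,2]>.2)&(P[:,1]>.2)]; print("high stuff x,y,z ranges",[(np.percentile(q[:,i],[0,10,50,90,100])).round(2) for i in range(3)])
    for t in "bottle_lip stopper_top open_bottle nest handle_top knob_top press".split():
        print(t,[(np.round(d["centre"],4).tolist(),round(d["p"],2)) for d in arm.pinpoint(t,s)][:2])
E
```

```text
scene
open top 170 mid [ 0.4238 -0.2124] mean [ 0.4224 -0.2127  0.1165] ext [0.03  0.031] zmax [0.1195 0.1257]
c1 top 102 mid [ 0.4942 -0.1591] mean [ 0.4922 -0.16    0.111 ] ext [0.024 0.029] zmax [0.1115 0.1174]
c2 top 136 mid [ 0.4873 -0.2219] mean [ 0.4856 -0.2227  0.1118] ext [0.033 0.031] zmax [0.1128 0.1173]
c3 top 139 mid [ 0.434  -0.1498] mean [ 0.4325 -0.151   0.1116] ext [0.032 0.032] zmax [0.1132 0.1173]
knob 53 mid [0.4831 0.2211] mean [0.4808 0.2213 0.2431] ext [0.041 0.023] zmax [0.2428 0.2464]
handle 0
bottle_lip [([0.429, -0.2121, 0.1049], 0.8), ([0.4976, -0.1595, 0.0065], 0.67)]
stopper_top [([0.4306, -0.2126, 0.1213], 0.57)]
open_bottle [([0.428, -0.2101, 0.0003], 0.89)]
nest []
handle_top []
knob_top [([0.4932, 0.208, 0.2449], 0.6)]
press []
top
open top 125 mid [ 0.4267 -0.2096] mean [ 0.4254 -0.2086  0.1164] ext [0.029 0.029] zmax [0.1189 0.1226]
c1 top 113 mid [ 0.4978 -0.1565] mean [ 0.4973 -0.1561  0.1103] ext [0.03  0.032] zmax [0.111 0.115]
c2 top 113 mid [ 0.4881 -0.2191] mean [ 0.4883 -0.2187  0.1101] ext [0.03 0.03] zmax [0.1105 0.1154]
c3 top 117 mid [ 
[... 342 characters left out ...]
91406, 43.23859786987305), 3.03836989402771)
rack 1446 ((462.7860107421875, -183.66937255859375), (140.71395874023438, 141.69862365722656), 81.9286880493164) 0.06419168281674081
high stuff x,y,z ranges [array([0.23, 0.64, 0.64, 0.64, 0.64]), array([0.2 , 0.21, 0.24, 0.3 , 0.36]), array([0.2 , 0.24, 0.48, 0.69, 1.12])]
bottle_lip [([0.427, -0.209, 0.1259], 0.72), ([0.429, -0.2159, 0.0999], 0.65)]
stopper_top [([0.4302, -0.2079, 0.1232], 0.53)]
open_bottle [([0.4281, -0.2157, 0.0069], 0.52)]
nest [([0.4925, 0.1892, 0.0262], 0.91), ([0.4289, -0.2085, 0.1216], 0.66)]
handle_top [([0.5015, 0.1017, 0.0867], 0.75)]
knob_top [([0.4928, 0.2097, 0.2441], 0.88)]
press [([0.496, 0.1527, -0.0005], 0.57)]
```

{"fn": "step_arm", "kwargs": {
  "motion": [0,0,0,5.9,0,0,0,5.9,0,0,0,5.9,0,0,0,5.8],
  "claw": 0.7
}}

```text
time_s: 2.33
position: [0.2562, -0.5148, 0.2313]
ee_rot: [3.141, 0.073, 0.0]
ft_force: [0.1, 0.8, -0.2]
width: 0.699
gripper_force: 0.0
```

{"fn": "step_arm", "kwargs": {
  "motion": [0.46,-1,0,0,0.46,-1,0,0,0.46,-1,0,0,0.46,-1,0,0,0.46,-1,0,0,0.46,-1,0,0,0.46,-1,0,0,0.46,-1,0,0]
}}

```text
time_s: 3.0
position: [0.338, -0.3091, 0.2315]
ee_rot: [3.14, 0.081, 0.001]
ft_force: [-0.4, 0.1, -0.1]
width: 0.699
gripper_force: 0.0
```

{"fn": "step_arm", "kwargs": {
  "motion": [0.46,-1,0,0,0.46,-1,0,0,0.46,-1,0,0,0.46,-1,0,0,0.46,-1,0,0,0.46,-1,0,0,0.46,-1,0,0,0.46,-1,0,0]
}}

```text
time_s: 3.67
position: [0.4196, -0.1045, 0.2315]
ee_rot: [3.14, 0.081, 0.001]
ft_force: [0.2, -0.3, 0.3]
width: 0.699
gripper_force: 0.0
```

{"fn": "step_arm", "kwargs": {
  "motion": [0.46,-1,0,0,0.46,-1,0,0,0.46,-1,0,0,0.46,-1,0,0,0.46,-1,0,0,0.46,-1,0,0,0.46,-1,0,0,0.46,-1,0,0]
}}

```text
time_s: 4.33
position: [0.5012, 0.1001, 0.2314]
ee_rot: [3.14, 0.081, 0.001]
ft_force: [-0.0, 0.4, 0.5]
width: 0.702
gripper_force: 0.0
```

{"fn": "step_arm", "kwargs": {
  "motion": [-0.08,-0.14,0.9,0,0,0,0.9,0,0,0,0.9,0,0,0,0.9,0,0,0,0.9,0,0,0,0.9,0,0,0,0.9,0,0,0,0.8,0]
}}

```text
time_s: 5.0
position: [0.4985, 0.102, 0.0526]
ee_rot: [3.14, 0.081, -0.0]
ft_force: [-0.9, -0.9, -0.3]
width: 0.698
gripper_force: 0.0
```

{"fn": "step_arm", "kwargs": {
  "motion": [0,0,0,0,0,0,0,0,0,0,0,0,0,0,0,0,0,0,0,0,0,0,0,0],
  "claw": 0
}}

```text
time_s: 5.5
position: [0.4998, 0.1022, 0.0552]
ee_rot: [-3.14, -0.081, -0.005]
ft_force: [0.1, -0.1, 5.5]
width: 0.202
gripper_force: 58.7
```

{"fn": "step_arm", "kwargs": {
  "motion": [0,0.6,0,0,0,0.7,0,0,0,0.7,0,0,0,0.7,0,0,0,0.7,0,0,0,0.5,0,0,0,0,0,0]
}}

```text
time_s: 6.08
position: [0.5064, 0.0026, 0.0552]
ee_rot: [3.139, 0.079, 0.01]
ft_force: [4.6, -1.5, 5.0]
width: 0.202
gripper_force: 59.3
```

{"fn": "step_arm", "kwargs": {
  "motion": [0,0.08,0,0,0,0.08,0,0,0,0,0,0]
}}

```text
time_s: 6.33
position: [0.5066, 0.0007, 0.0552]
ee_rot: [3.14, 0.081, 0.01]
ft_force: [4.4, -0.8, 5.1]
width: 0.202
gripper_force: 59.5
```

{"fn": "step_arm", "kwargs": {
  "motion": [0.02,0.1,0,0,0,0.1,0,0,0,0.1,0,0,0,0,0,0]
}}

```text
time_s: 6.67
position: [0.5066, -0.0005, 0.0551]
ee_rot: [-3.13, -0.073, -0.007]
ft_force: [3.3, 28.3, 7.5]
width: 0.203
gripper_force: 60.5
```

{"fn": "step_arm", "kwargs": {
  "motion": [0,-0.12,0,0,0,0,0,0,0,0,0,0]
}}

```text
time_s: 6.92
position: [0.5066, -0.0005, 0.0552]
ee_rot: [-3.136, -0.079, -0.008]
ft_force: [3.0, 13.3, 6.7]
width: 0.203
gripper_force: 60.3
```

{"fn": "step_arm", "kwargs": {
  "motion": [0,0,0,0,0,0,0,0,0,0,0,0,0,0,0,0],
  "claw": 0.7
}}

```text
time_s: 7.25
position: [0.5036, -0.0038, 0.0533]
ee_rot: [3.14, 0.081, -0.003]
ft_force: [-0.1, 0.0, -0.8]
width: 0.697
gripper_force: 0.0
```

{"fn": "step_arm", "kwargs": {
  "motion": [0,0,-0.9,0,0,0,-0.9,0,0,0,-0.9,-6.8,0,0,-0.9,-6.8,0,0,-0.9,-6.8,0,0,-0.9,-6.8,0,0,-0.6,-6.8]
}}

```text
time_s: 7.83
position: [0.5047, -0.0041, 0.2057]
ee_rot: [2.976, 1.004, 0.002]
ft_force: [-0.4, 1.0, 0.2]
width: 0.699
gripper_force: 0.0
```

{"fn": "step_arm", "kwargs": {
  "motion": [-0.95,0.6,0,0,-0.95,0.6,0,0,-0.95,0.6,0,0,-0.95,0.6,0,0,-0.95,0.6,0,0,-0.95,0.6,0,0,-0.95,0.6,0,0,-0.95,0.6,0,0]
}}

```text
time_s: 8.5
position: [0.4236, -0.2151, 0.2035]
ee_rot: [-2.979, -0.995, 0.002]
ft_force: [0.8, -0.1, -0.4]
width: 0.701
gripper_force: 0.0
```

```bash
python3 - <<'E'
from h import *
full=np.ones((420,560),bool)
p=arm.sense(); print(p["position"],p["ee_rot"],p["ft_force"])
s=arm.snapshot("top"); P=pts(s,full); cv2.imwrite("pics/top1.png",cv2.resize(s["frame"][150:290,190:430],None,fx=3,fy=3))
d=np.linalg.norm(P[:,:2]-[.507,0],axis=1); q=P[(d<.025)&(P[:,2]>.075)&(P[:,2]<.1)]
print("handle",len(q),(q.min(0)+q.max(0))/2,q.mean(0))
for t in "bottle_lip stopper_top open_bottle nest handle_top knob_top".split():
    print(t,[(np.round(d["centre"],4).tolist(),round(d["p"],2)) for d in arm.pinpoint(t,s)][:2])
s=arm.snapshot("scene")
for t in "bottle_lip nest handle_top knob_top".split():
    print(t,[(np.round(d["centre"],4).tolist(),round(d["p"],2)) for d in arm.pinpoint(t,s)][:2])
E
```

```text
[ 0.42359637 -0.21505151  0.20345941] [-2.97903658e+00 -9.94915990e-01  1.74712406e-03] [ 0.81492344 -0.13335019 -0.36525971]
handle 37 [0.50330111 0.00218649 0.08205592] [0.50295714 0.00184296 0.08362022]
bottle_lip [([0.4292, -0.2141, 0.1041], 0.54), ([0.5096, -0.0015, 0.0855], 0.4)]
stopper_top []
open_bottle [([0.4297, -0.2167, 0.0049], 0.52)]
nest [([0.5011, 0.0895, 0.029], 0.89)]
handle_top [([0.5062, -0.0019, 0.0858], 0.77)]
knob_top [([0.4901, 0.2083, 0.244], 0.6), ([0.4391, -0.1524, 0.0034], 0.41)]
bottle_lip [([0.4273, -0.2123, 0.1054], 0.73)]
nest [([0.5011, 0.0894, 0.0283], 0.77)]
handle_top [([0.5061, -0.0001, 0.0901], 0.61)]
knob_top [([0.4891, -0.226, 0.0063], 0.4)]
```

View pics/top1.png

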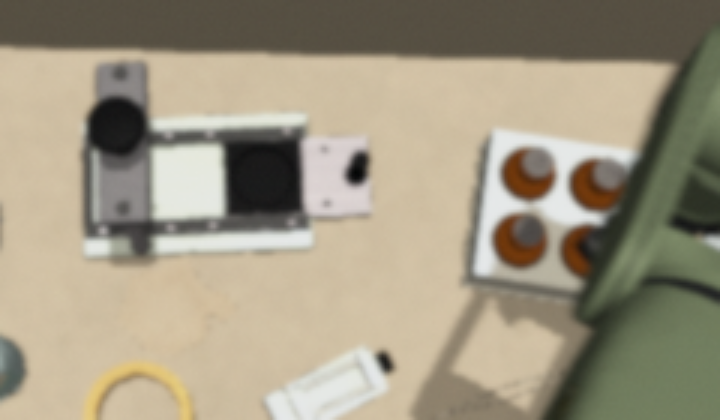

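The carriage is fully out at crop (265,178), and its nest is empty. The open bottle is at (580,250), partly hidden by the arm. Next I'll descend on its lip.

{"fn": "step_arm", "kwargs": {
  "motion": [0.2,0,0.6,0,0,0,0.8,0,0,0,0.8,0,0,0,0.8,0,0,0,0.7,0,0,0,0.6,0,0,0,0.5,0,0,0,0,0]
}}

```text
time_s: 9.77
position: [0.4276, -0.2098, 0.0817]
ee_rot: [-2.976, -0.995, 0.006]
ft_force: [-0.5, 1.0, 0.0]
width: 0.701
gripper_force: 0.0
```

{"fn": "step_arm", "kwargs": {
  "motion": [0,0,0,0,0,0,0,0,0,0,0,0,0,0,0,0,0,0,0,0],
  "claw": 0.2
}}

```text
time_s: 10.18
position: [0.4299, -0.2114, 0.0849]
ee_rot: [2.978, 0.995, 0.003]
ft_force: [0.4, -0.1, 4.0]
width: 0.35
gripper_force: 59.2
```

{"fn": "step_arm", "kwargs": {
  "motion": [0,0,-0.3,0,0,0,-0.7,0,0,0,-0.8,0,0,0,-0.8,0,0,0,-0.8,0,0,0,-0.8,0,0,0,-0.8,0,0,0,-0.3,0]
}}

```text
time_s: 10.85
position: [0.4296, -0.2112, 0.219]
ee_rot: [2.977, 0.995, 0.004]
ft_force: [1.1, -0.8, -2.6]
width: 0.349
gripper_force: 60.6
```

{"fn": "step_arm", "kwargs": {
  "motion": [0,0,0,0,0,0,0,0]
}}

```text
time_s: 11.02
position: [0.4284, -0.2106, 0.2158]
ee_rot: [-2.979, -0.996, 0.001]
ft_force: [-0.5, -0.3, -2.5]
width: 0.35
gripper_force: 60.6
```

```bash
python3 - <<'E'
from h import *
p=arm.sense(); print(p["position"],p["ee_rot"],p["ft_force"])
for n in("scene","top"):
  s=arm.snapshot(n)
  cv2.imwrite(f"pics/{n}2.png",s["frame"])
  for t in "bottle_lip open_bottle stopper_top".split():
    print(t,[(np.round(d["centre"],4).tolist(),round(d["p"],2)) for d in arm.pinpoint(t,s)][:2])
E
```

```text
[ 0.42840501 -0.21059322  0.21575804] [-2.97893762e+00 -9.95531588e-01  1.18718284e-03] [-0.5388819  -0.32512303 -2.50995856]
bottle_lip [([0.428, -0.2129, 0.2345], 0.61)]
open_bottle [([0.4257, -0.2117, 0.1381], 0.96)]
stopper_top [([0.4268, -0.2139, 0.2549], 0.66)]
bottle_lip [([0.4256, -0.2144, 0.2327], 0.55), ([0.5471, 0.3938, -0.0004], 0.39)]
open_bottle [([0.4252, -0.2149, 0.1326], 0.43)]
stopper_top []
```

View pics/scene2.png

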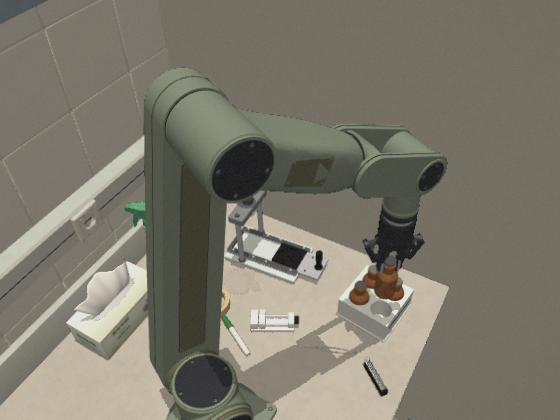

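The scene view shows the bottle held upright at (387,275), its bore at (380,308) empty, and the other three bottles still in the rack. Next I'll carry it to the nest.

{"fn": "step_arm", "kwargs": {
  "motion": [0.3,-0.25,0,0,0.6,-0.5,0,0,0.8,-0.65,0,0,0.8,-0.65,0,0,0.8,-0.65,0,0,0.8,-0.65,0,0,0.8,-0.65,0,0,0.8,-0.65,0,0]
}}

```text
time_s: 12.08
position: [0.4729, -0.0304, 0.2163]
ee_rot: [-2.979, -0.996, -0.0]
ft_force: [0.2, -0.0, -2.8]
width: 0.351
gripper_force: 60.5
```

{"fn": "step_arm", "kwargs": {
  "motion": [0.8,-0.65,0,0,0.8,-0.65,0,0,0.8,-0.65,0,0,0.7,-0.55,0,0,0.5,-0.4,0,0,0.3,-0.2,0,0,0,0,0,0,0,0,0,0]
}}

```text
time_s: 12.75
position: [0.504, 0.0883, 0.2161]
ee_rot: [2.979, 0.997, -0.001]
ft_force: [-0.8, -0.0, -2.4]
width: 0.348
gripper_force: 60.5
```

```bash
python3 - <<'E'
from h import *
p=arm.sense(); print(p["position"],p["ee_rot"],p["ft_force"])
for n in("scene","top","scene"):
  s=arm.snapshot(n)
  for t in "bottle_lip open_bottle stopper_top nest handle_top".split():
    print(t,[(np.round(d["centre"],4).tolist(),round(d["p"],2)) for d in arm.pinpoint(t,s)][:1])
E
```

```text
[0.50397085 0.08825897 0.21610742] [ 2.97863985e+00  9.97043328e-01 -1.35631480e-03] [-7.68277792e-01 -1.70737160e-03 -2.36329333e+00]
bottle_lip []
open_bottle [([0.5005, 0.0895, 0.1346], 0.6)]
stopper_top [([0.5056, 0.0874, 0.2535], 0.54)]
nest [([0.5028, 0.0879, 0.026], 0.96)]
handle_top [([0.5047, -0.0031, 0.0898], 0.56)]
bottle_lip [([0.5029, 0.0849, 0.2353], 0.36)]
open_bottle [([0.5004, 0.0855, 0.1365], 0.5)]
stopper_top [([0.4932, -0.2275, 0.0062], 0.57)]
nest []
handle_top []
bottle_lip [([0.5009, 0.0865, 0.2358], 0.78)]
open_bottle [([0.5021, 0.0882, 0.1357], 0.58)]
stopper_top [([0.5043, 0.0872, 0.2534], 0.53)]
nest [([0.5028, 0.088, 0.0262], 0.95)]
handle_top [([0.5066, -0.0009, 0.0901], 0.82)]
```

{"fn": "step_arm", "kwargs": {
  "motion": [0.02,-0.09,0.4,0,0,0,0.8,0,0,0,0.8,0,0,0,0.7,0,0,0,0.6,0,0,0,0.4,0,0,0,0.2,0,0,0,0,0]
}}

```text
time_s: 14.32
position: [0.5026, 0.0903, 0.1176]
ee_rot: [-2.979, -0.996, 0.004]
ft_force: [-0.6, -0.4, -2.4]
width: 0.35
gripper_force: 60.5
```

{"fn": "step_arm", "kwargs": {
  "motion": [0,0,0.2,0,0,0,0.1,0,0,0,0,0]
}}

```text
time_s: 14.57
position: [0.5035, 0.0903, 0.1115]
ee_rot: [2.979, 0.996, 0.001]
ft_force: [-0.4, 0.2, -2.6]
width: 0.352
gripper_force: 60.7
```

{"fn": "step_arm", "kwargs": {
  "motion": [0,0,0.1,0,0,0,0.08,0,0,0,0,0]
}}

```text
time_s: 14.82
position: [0.5032, 0.0903, 0.1066]
ee_rot: [2.98, 0.996, -0.0]
ft_force: [0.7, -0.5, -3.2]
width: 0.352
gripper_force: 60.7
```

{"fn": "step_arm", "kwargs": {
  "motion": [0,0,0.04,0,0,0,0,0,0,0,0,0]
}}

```text
time_s: 15.07
position: [0.5035, 0.0903, 0.106]
ee_rot: [2.979, 0.996, 0.001]
ft_force: [0.8, 0.1, -1.0]
width: 0.351
gripper_force: 60.7
```

{"fn": "step_arm", "kwargs": {
  "motion": [0,0,0.03,0,0,0,0,0]
}}

```text
time_s: 15.23
position: [0.5038, 0.0903, 0.1059]
ee_rot: [2.979, 0.996, 0.002]
ft_force: [-1.6, -1.3, 4.3]
width: 0.351
gripper_force: 61.3
```

{"fn": "step_arm", "kwargs": {
  "motion": [0,0,0,0,0,0,0,0,0,0,0,0,0,0,0,0,0,0,0,0],
  "claw": 0.7
}}

```text
time_s: 15.65
position: [0.5033, 0.0903, 0.105]
ee_rot: [2.98, 0.996, -0.0]
ft_force: [-0.4, 1.1, -0.6]
width: 0.699
gripper_force: 0.0
```

{"fn": "step_arm", "kwargs": {
  "motion": [0,0,-0.4,0,0,0,-0.8,0,0,0,-0.9,0,0,0,-0.9,0,0,0,-0.9,0,0,0,-0.9,0,0,0,-0.4,0]
}}

```text
time_s: 16.23
position: [0.5046, 0.0905, 0.2388]
ee_rot: [2.978, 0.996, 0.009]
ft_force: [-0.4, -0.4, 0.7]
width: 0.702
gripper_force: 0.0
```

```bash
python3 - <<'E'
from h import *
p=arm.sense(); print(p["position"],p["ee_rot"],p["ft_force"])
for n in("scene","top"):
  s=arm.snapshot(n); f=s["frame"]
  cv2.imwrite(f"pics/{n}3.png",f)
  for t in "bottle_lip open_bottle stopper_top nest handle_top".split():
    print(t,[(np.round(d["centre"],4).tolist(),round(d["p"],2)) for d in arm.pinpoint(t,s)][:1])
E
```

```text
[0.50462778 0.09054198 0.23880613] [2.97849835 0.99555936 0.00915671] [-0.352741   -0.42226769  0.74683053]
bottle_lip [([0.5006, 0.0879, 0.126], 0.67)]
open_bottle [([0.5037, 0.0926, 0.0276], 0.82)]
stopper_top [([0.5074, 0.0848, 0.1414], 0.39)]
nest [([0.5018, 0.0876, 0.0289], 0.87)]
handle_top [([0.5043, 0.0004, 0.089], 0.88)]
bottle_lip []
open_bottle []
stopper_top [([0.4653, -0.1904, -0.0016], 0.35)]
nest []
handle_top []
```

View pics/scene3.png

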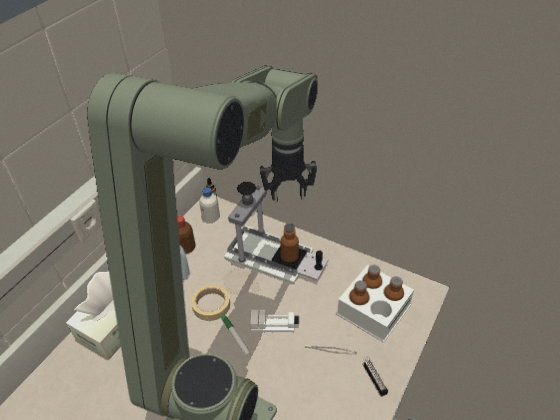

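The scene view shows the bottle standing upright in the nest at (290,245), clear of the fingers. Next I'll grip the handle and slide the carriage home.

{"fn": "step_arm", "kwargs": {
  "motion": [0,0,0,6.7,0,0,0,6.7,0,0,0,6.7,0,0,0,6.7,0,0,0,6.7]
}}

```text
time_s: 17.25
position: [0.5033, 0.0903, 0.2349]
ee_rot: [3.14, 0.086, -0.0]
ft_force: [0.4, -0.2, -0.2]
width: 0.702
gripper_force: 0.0
```

{"fn": "step_arm", "kwargs": {
  "motion": [-0.1,0.64,0,0,0,0.8,0,0,0,0.8,0,0,0,0.8,0,0,0,0.6,0,0,0,0,0.4,0]
}}

```text
time_s: 17.75
position: [0.5076, -0.0029, 0.2263]
ee_rot: [3.139, 0.091, 0.006]
ft_force: [-0.1, 0.6, 0.4]
width: 0.701
gripper_force: 0.0
```

{"fn": "step_arm", "kwargs": {
  "motion": [0,0,0.8,0,0,0,0.9,0,0,0,0.9,0,0,0,0.9,0,0,0,0.9,0,0,0,0.9,0,0,0,0.9,0,0,0,0.6,0]
}}

```text
time_s: 18.42
position: [0.5048, 0.0001, 0.0525]
ee_rot: [-3.14, -0.095, 0.005]
ft_force: [0.4, -0.3, 0.5]
width: 0.699
gripper_force: 0.0
```

{"fn": "step_arm", "kwargs": {
  "motion": [0,0,0,0,0,0,0,0,0,0,0,0,0,0,0,0,0,0,0,0],
  "claw": 0
}}

```text
time_s: 18.83
position: [0.5071, -0.0003, 0.0561]
ee_rot: [-3.14, -0.095, -0.004]
ft_force: [-1.0, 1.9, 0.2]
width: 0.202
gripper_force: 58.5
```

{"fn": "step_arm", "kwargs": {
  "motion": [0,-0.2,0,0,0,-0.4,0,0,0,-0.5,0,0,0,-0.5,0,0,0,-0.5,0,0,-0.02,-0.5,0,0,0,-0.5,0,0,0,-0.4,0,0]
}}

```text
time_s: 19.5
position: [0.5012, 0.0882, 0.0561]
ee_rot: [-3.14, -0.096, -0.004]
ft_force: [0.2, -2.3, 6.4]
width: 0.202
gripper_force: 59.4
```

{"fn": "step_arm", "kwargs": {
  "motion": [0,-0.4,0,0,0,-0.3,0,0,0,-0.2,0,0,-0.01,-0.2,0,0,0,-0.1,0,0,0,0,0,0]
}}

```text
time_s: 20.0
position: [0.4992, 0.1184, 0.0561]
ee_rot: [-3.139, -0.096, -0.004]
ft_force: [0.5, 1.5, 6.1]
width: 0.206
gripper_force: 59.4
```

{"fn": "step_arm", "kwargs": {
  "motion": [0,-0.08,0,0,0,-0.08,0,0,0,0,0,0]
}}

```text
time_s: 20.25
position: [0.4991, 0.1195, 0.0561]
ee_rot: [3.136, 0.099, 0.004]
ft_force: [2.0, -12.0, 6.3]
width: 0.206
gripper_force: 59.7
```

{"fn": "step_arm", "kwargs": {
  "motion": [0,0.04,0,0,0,0,0,0,0,0,0,0,0,0,0,0,0,0,0,0],
  "claw": 0.5
}}

```text
time_s: 20.67
position: [0.498, 0.12, 0.0549]
ee_rot: [-3.14, -0.095, 0.001]
ft_force: [-0.4, 0.8, -0.6]
width: 0.498
gripper_force: 0.0
```

{"fn": "step_arm", "kwargs": {
  "motion": [0,0,-0.5,0,0,0,-0.9,0,0,0,-1,0,0,0,-1,0,0,0,-1,0,0,0,-1,0,0,0,-1,0,0,0,-1,0]
}}

```text
time_s: 21.33
position: [0.4979, 0.1197, 0.2412]
ee_rot: [-3.14, -0.095, 0.0]
ft_force: [0.9, 0.7, -0.1]
width: 0.505
gripper_force: 0.0
```

{"fn": "step_arm", "kwargs": {
  "motion": [0,0,-1,0,0,0,-0.6,0,0,0,0,0,0,0,0,0],
  "claw": 0
}}

```text
time_s: 21.67
position: [0.4983, 0.1198, 0.2802]
ee_rot: [-3.14, -0.095, -0.002]
ft_force: [1.0, -0.2, -0.2]
width: 0.001
gripper_force: 0.0
```

```bash
python3 - <<'E'
from h import *
p=arm.sense(); print(p["position"],p["ee_rot"],p["ft_force"])
for n in("scene","top"):
  s=arm.snapshot(n); P=pts(s,np.ones((420,560),bool))
  cv2.imwrite(f"pics/{n}4.png",s["frame"])
  d=np.linalg.norm(P[:,:2]-[.499,.119],axis=1); q=P[(d<.025)&(P[:,2]>.075)&(P[:,2]<.1)]
  if len(q): print("handle",len(q),(q.min(0)+q.max(0))/2)
  d=np.linalg.norm(P[:,:2]-[.492,.2094],axis=1); q=P[(d<.035)&(P[:,2]>.235)&(P[:,2]<.26)]
  if len(q): print("knob",len(q),(q.min(0)+q.max(0))/2)
  for t in "bottle_lip open_bottle nest handle_top knob_top".split():
    print(t,[(np.round(d["centre"],4).tolist(),round(d["p"],2)) for d in arm.pinpoint(t,s)][:1])
E
```

```text
[0.49829789 0.11976506 0.28022585] [-3.13989338e+00 -9.49888064e-02 -1.63320082e-03] [ 1.00911174 -0.18156234 -0.22460972]
handle 41 [0.49359966 0.11749973 0.08319497]
knob 202 [0.48775779 0.20766903 0.24252798]
bottle_lip [([0.4914, 0.2056, 0.1275], 0.82)]
open_bottle [([0.4937, 0.2094, 0.0269], 0.88)]
nest [([0.4991, -0.1601, 0.0057], 0.6)]
handle_top [([0.4989, 0.1168, 0.0914], 0.79)]
knob_top [([0.493, 0.2097, 0.2436], 0.59)]
knob 261 [0.49026143 0.21418603 0.2412451 ]
bottle_lip []
open_bottle []
nest []
handle_top []
knob_top [([0.4923, 0.2091, 0.2428], 0.79)]
```

View pics/scene4.png

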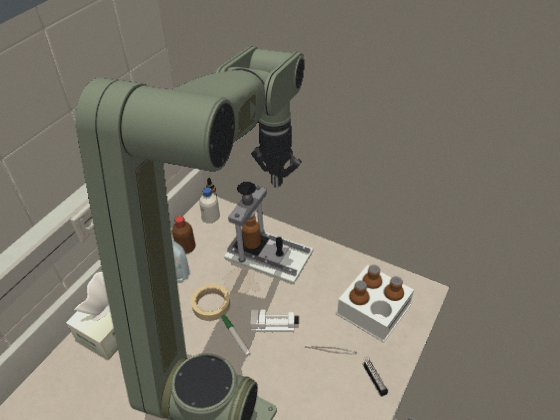

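The scene view shows the carriage home, with the bottle under the plunger at (252,232) and the handle at (279,244). Next I'll press the knob.

{"fn": "step_arm", "kwargs": {
  "motion": [0,-0.6,0,0,0,-0.8,0,0,0,-0.8,0,0,0,-0.8,0,0,0,-0.56,0,0,0,0,0.4,0,0,0,0.6,0,0,0,0.2,0]
}}

```text
time_s: 22.93
position: [0.4918, 0.2077, 0.2477]
ee_rot: [3.138, 0.095, -0.005]
ft_force: [-0.4, 0.7, -0.9]
width: 0.001
gripper_force: 0.0
```

{"fn": "step_arm", "kwargs": {
  "motion": [0,0,0.2,0,0,0,0.15,0,0,0,0.1,0,0,0,0,0]
}}

```text
time_s: 23.27
position: [0.4923, 0.2077, 0.2392]
ee_rot: [3.14, 0.094, -0.002]
ft_force: [-3.7, -0.7, 5.8]
width: 0.002
gripper_force: 2.8
```

Contact made, and the plunger is moving.

{"fn": "step_arm", "kwargs": {
  "motion": [0,0,0.12,0,0,0,0.12,0,0,0,0,0]
}}

```text
time_s: 23.52
position: [0.4925, 0.2078, 0.2345]
ee_rot: [3.14, 0.094, 0.001]
ft_force: [-3.9, -1.6, 8.3]
width: 0.002
gripper_force: 3.9
```

{"fn": "step_arm", "kwargs": {
  "motion": [0,0,0.1,0,0,0,0,0]
}}

```text
time_s: 23.68
position: [0.4925, 0.2078, 0.2324]
ee_rot: [-3.14, -0.094, -0.001]
ft_force: [-4.5, -2.1, 10.5]
width: -0.005
gripper_force: 5.1
```

{"fn": "step_arm", "kwargs": {
  "motion": [0,0,0.06,0,0,0,0.04,0,0,0,0,0]
}}

```text
time_s: 23.93
position: [0.4925, 0.2078, 0.2305]
ee_rot: [-3.14, -0.094, -0.002]
ft_force: [-5.8, -3.1, 13.3]
width: 0.001
gripper_force: 6.7
```

{"fn": "step_arm", "kwargs": {
  "motion": [0,0,0.04,0,0,0,0.04,0,0,0,0,0]
}}

```text
time_s: 24.18
position: [0.4926, 0.2078, 0.2304]
ee_rot: [-3.139, -0.094, -0.004]
ft_force: [-8.3, -4.4, 22.0]
width: -0.001
gripper_force: 11.2
```

{"fn": "step_arm", "kwargs": {
  "motion": [0,0,0.04,0,0,0,0,0,0,0,0,0]
}}

```text
time_s: 24.43
position: [0.4926, 0.2078, 0.2304]
ee_rot: [-3.139, -0.094, -0.005]
ft_force: [-10.2, -3.6, 27.1]
width: 0.0
gripper_force: 13.5
```

{"fn": "step_arm", "kwargs": {
  "motion": [0,0,-0.3,0,0,0,-0.4,0,0,0,-0.6,0,0,0,-0.8,0,0,0,0,0]
}}

```text
time_s: 24.85
position: [0.4952, 0.2089, 0.2813]
ee_rot: [-3.137, -0.094, -0.013]
ft_force: [1.1, -0.7, 1.3]
width: 0.004
gripper_force: 0.0
```

{"fn": "step_arm", "kwargs": {
  "motion": [0,0.6,0,0,0,0.8,0,0,0,0.8,0,0,0,0.8,0,0,0,0.55,0,0,0,0,0,0,0,0,0,0],
  "claw": 0.5
}}

```text
time_s: 25.43
position: [0.4984, 0.1193, 0.2769]
ee_rot: [-3.14, -0.092, -0.0]
ft_force: [0.2, 0.4, 0.7]
width: 0.501
gripper_force: 0.0
```

```bash
python3 - <<'E'
from h import *
p=arm.sense(); print(p["position"],p["ee_rot"],p["ft_force"])
for n in("scene","top"):
  s=arm.snapshot(n)
  for t in "stopper_top open_bottle handle_top knob_top".split():
    print(t,[(np.round(d["centre"],4).tolist(),round(d["p"],2)) for d in arm.pinpoint(t,s)][:1])
E
```

```text
[0.49840596 0.11931862 0.27685453] [-3.13995133e+00 -9.19318130e-02 -6.80580503e-05] [0.21298275 0.3936405  0.66055721]
stopper_top [([0.4951, 0.2106, 0.1357], 0.6)]
open_bottle [([0.4947, 0.2111, 0.0266], 0.93)]
handle_top [([0.4992, 0.1166, 0.0895], 0.79)]
knob_top [([0.4069, 0.3833, 0.0036], 0.74)]
stopper_top []
open_bottle []
handle_top []
knob_top []
```

{"fn": "step_arm", "kwargs": {
  "motion": [0,0,0.8,0,0,0,1,0,0,0,1,0,0,0,1,0,0,0,1,0,0,0,1,0,0,0,1,0,0,0,1,0]
}}

```text
time_s: 26.6
position: [0.4986, 0.1196, 0.0816]
ee_rot: [3.14, 0.095, 0.002]
ft_force: [0.3, -0.9, 0.7]
width: 0.504
gripper_force: 0.0
```

{"fn": "step_arm", "kwargs": {
  "motion": [0,0,0.7,0,0,0,0.42,0,0,0,0,0,0,0,0,0]
}}

```text
time_s: 26.93
position: [0.4983, 0.1199, 0.0541]
ee_rot: [3.14, 0.095, -0.001]
ft_force: [0.4, -0.2, -0.9]
width: 0.504
gripper_force: 0.0
```

{"fn": "step_arm", "kwargs": {
  "motion": [0,0,0,0,0,0,0,0,0,0,0,0,0,0,0,0,0,0,0,0],
  "claw": 0
}}

```text
time_s: 27.35
position: [0.4992, 0.1195, 0.0556]
ee_rot: [3.14, 0.096, 0.004]
ft_force: [0.5, -3.0, 6.7]
width: 0.203
gripper_force: 58.7
```

{"fn": "step_arm", "kwargs": {
  "motion": [0,0.2,0,0,0,0.4,0,0,0,0.5,0,0,0,0.5,0,0,0,0.5,0,0,0.02,0.5,0,0,0,0.5,0,0,0,0.4,0,0]
}}

```text
time_s: 28.02
position: [0.505, 0.0326, 0.0555]
ee_rot: [-3.139, -0.093, -0.004]
ft_force: [0.1, 1.7, 4.9]
width: 0.206
gripper_force: 58.9
```

{"fn": "step_arm", "kwargs": {
  "motion": [0,0.4,0,0,0,0.3,0,0,0,0.2,0,0,0.01,0.2,0,0,0,0.08,0,0,0,0,0,0]
}}

```text
time_s: 28.52
position: [0.507, 0.0029, 0.0555]
ee_rot: [-3.14, -0.094, -0.004]
ft_force: [-0.3, -1.6, 6.0]
width: 0.206
gripper_force: 59.0
```

Drawn out by about 117 mm. I'll nudge it gently to the stop, then release.

{"fn": "step_arm", "kwargs": {
  "motion": [0,0.07,0,0,0,0.06,0,0,0,0,0,0]
}}

```text
time_s: 28.77
position: [0.5072, 0.0001, 0.0555]
ee_rot: [-3.14, -0.094, -0.004]
ft_force: [-0.5, -0.6, 5.9]
width: 0.203
gripper_force: 59.0
```

{"fn": "step_arm", "kwargs": {
  "motion": [0,0,0,0,0,0,0,0,0,0,0,0,0,0,0,0,0,0,0,0],
  "claw": 0.6
}}

```text
time_s: 29.18
position: [0.5062, -0.0001, 0.0542]
ee_rot: [-3.14, -0.095, 0.0]
ft_force: [0.4, -0.3, -0.0]
width: 0.604
gripper_force: 0.0
```

{"fn": "step_arm", "kwargs": {
  "motion": [0,0,-0.5,0,0,0,-0.9,0,0,0,-1,0,0,0,-1,0,0,0,-1,0,0,0,-1,0,0,0,-1,0,0,0,-0.6,0]
}}

```text
time_s: 29.85
position: [0.5071, -0.0001, 0.232]
ee_rot: [3.14, 0.095, 0.006]
ft_force: [0.7, -0.4, -0.0]
width: 0.603
gripper_force: 0.0
```

{"fn": "step_arm", "kwargs": {
  "motion": [0,0.8,0,0,0,0.8,0,0,0,0.8,0,0,0,0.6,0,0,0,0,0,0,0,0,0,0]
}}

```text
time_s: 30.35
position: [0.5106, -0.0753, 0.229]
ee_rot: [-3.14, -0.092, 0.001]
ft_force: [-0.6, 1.5, -0.3]
width: 0.599
gripper_force: 0.0
```

```bash
python3 - <<'E'
from h import *
p=arm.sense(); print(p["position"],p["ft_force"],p["width"])
for n in("scene","top"):
  s=arm.snapshot(n); cv2.imwrite(f"pics/{n}5.png",s["frame"])
  for t in "stopper_top open_bottle nest handle_top knob_top closed_bottle_1 reagent_blue reagent_red".split():
    print(t,[(np.round(d["centre"],4).tolist(),round(d["p"],2)) for d in arm.pinpoint(t,s)][:3])
E
```

```text
[ 0.51061986 -0.07528863  0.2290345 ] [-0.64635844  1.51333225 -0.25287965] 0.5985743755427865
stopper_top [([0.5042, 0.0872, 0.1352], 0.42)]
open_bottle [([0.5024, 0.092, 0.0278], 0.76), ([0.5047, 0.0888, 0.1348], 0.56)]
nest [([0.5046, 0.0895, 0.0306], 0.67)]
handle_top [([0.5026, -0.0012, 0.0922], 0.95)]
knob_top [([0.4891, 0.2106, 0.2445], 0.46)]
closed_bottle_1 [([0.4957, -0.162, 0.0067], 0.79), ([0.4381, -0.144, 0.0068], 0.64), ([0.4619, -0.1842, 0.0004], 0.63)]
reagent_blue [([0.5471, 0.3981, 0.001], 0.49)]
reagent_red [([0.4932, 0.211, 0.2424], 0.38)]
stopper_top [([0.5036, 0.0881, 0.0273], 0.54), ([0.5018, 0.0944, 0.137], 0.41)]
open_bottle [([0.5019, 0.0861, 0.0257], 0.86), ([0.5054, -0.0009, 0.0869], 0.51)]
nest [([0.5003, 0.0887, 0.023], 0.88)]
handle_top [([0.5073, 0.0031, 0.085], 0.97), ([0.4985, 0.0944, 0.1355], 0.17)]
knob_top [([0.4927, 0.2074, 0.245], 0.57), ([0.4046, 0.388, 0.0031], 0.38)]
closed_bottle_1 []
reagent_blue [([0.5477, 0.3918, 0.0005], 0.58)]
reagent_red [([0.4037, 0.386, 0.0048], 0.8)]
```

View pics/scene5.png

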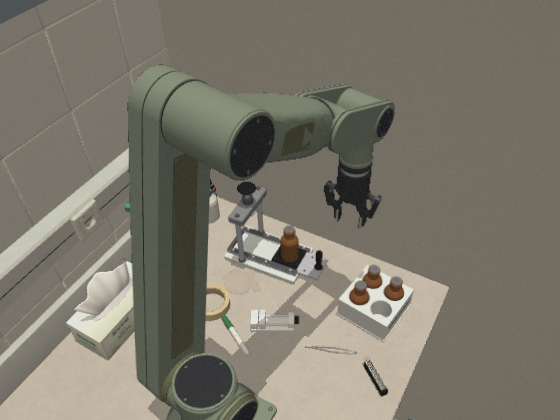

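The final view shows the closed bottle upright in the nest at (290,245), with the carriage out and the handle at (319,260). The plunger is up at (247,188), the other bottles are undisturbed, and the robot is clear of everything.

```bash
python3 -c "
from rig import arm
print(arm.finish_job())"
```

```text
the job is handed in; nothing more can be done
None
```

The job is handed in at about 30 s of the 72 s limit, verdict not returned: by the final images the bottle stands in the nest with its stopper seated, the carriage is fully out, the plunger is up, the robot touches nothing, and no other bottle appears to have moved.

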